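File the dismantled phone's boards and screws in the parts drawer

ROBOT

A 6-joint arm with a two-finger parallel gripper is mounted at the origin on the work surface. World frame = base frame: x ahead of the robot, y to its left, z up, the work surface at z = 0. Lengths are in mm, angles in rad, forces in N, time in s.
With the tool pointing down it reaches from about 300 to 775 mm from the base axis. Payload 14.6 kg.
Tool frame: the origin (TCP) lies midway between the tips of the shut fingers; the grasp point (between the pads) lies 19 mm behind it (manip.grasp_offset is the distance from the TCP to the grasp point, in mm); z points along the fingers, y is the line along which they close (so a half turn about z gives the same grasp; the last joint's range is limited). The gripper opens to 94 mm and grips with 3 to 60 N. Pads are 16 mm wide; open, the fingers measure 119 mm over their backs; the gripper's body (75 mm by 177 mm) begins 78 mm behind the grasp point.
Start: joints at [-1.202, 0.3, 1.521, -0, 1.321, -0.067], TCP at [232.167, -498.586, 183.946] pointing down, gripper open.
Joint ranges: [-3.03, 3.03], [-0.79, 2.21], [0.23, 2.52], [-1.04, 4.18], [0, 3.07], [-2.55, 2.55]. Speed limits (rad/s): [2.22, 2.22, 2.57, 3.14, 3.14, 3.14].

INTERFACE

Orientations are given as [roll, pitch, yaw] about the fixed x, y, z axes, in that order (R = Rz(yaw) Ry(pitch) Rx(roll)).
In Python, from cell import manip, viewer gives the robot as it stands. The module is installed in compiled form; this text tells all that it offers.
- The arm moves only by the tool move_arm, never from a script. Its argument "moves" is a list of rows, each a list of 4 numbers: the shift along the tool's x, y, z in m, then the turn about the tool's z in rad. A call has 1 to 12 rows; each row is the pose to reach, as a shift and turn from the pose commanded when the call began, along the tool's axes at that moment; what a row does not reach only later rows make up. A row lasts 1/10 s, in which the tool goes at most 50 mm and 8.59 degrees, less where a joint would pass 70% of its speed; a pose out of reach is approached as far as the arm can. A call with a gripper value outside its range is refused whole. "jaw" is the finger opening in m, from 0 to 0.094, set as the call begins (left out, the last holds). The fingers move at their own pace and stop on an object; "squeeze" is the grip in N (left out, the last holds). Time passes only in rows, so rows that repeat a pose let the fingers close. It gives the time, the measured TCP pose, the force, the opening and the grip force at its end, in the units of the state.
- manip.read_state(): the state, without advancing time (a new reading comes with each control period).
- viewer.camera(name): name is "scene" or "top"; returns a dict with "frame" (400x640x3 uint8, blue, green, red), "z_map" (400x640 float32, mm along the optical axis (not along the pixel's ray), 0 where there is no reading), "fx", "fy", "cx", "cy" (pixels), "origin" and "orientation" of the camera in the world. Camera axes: x right, y down, z forward; pixel columns grow to the right and rows downward; lengths in mm; the calibration is good to about 2 mm. A picture is of the moment at which its call begins.
- manip.sign_off(): hands the job in; it is judged then, once.
The state is a dict: "clock": time; "joints": joint angles; "qd": joint speeds; "effort": joint torques, N m; "eef_pos": TCP position; "eef_rot": TCP orientation; "wrist_force": force on the tool from outside, world axes, zero at the start; "moment": the same for the moment, N m; "finger_gap": finger opening in mm; "finger_force": force on a finger pad.
Only numpy, scipy, OpenCV 4.12 (cv2) and the standard library are available. Lean on these libraries where they do the work, as an engineer would, in place of code of your own. Each camera call takes 0.05 s, during which the arm holds its last target. There are 200 camera calls.

TASK

Put the job away: pull the parts drawer open by its handle, slide every circuit board (the ones with a metal rail along the top) straight up out of the slotted rack and stand each one upright, set down without dropping it, on the floor of a drawer bay of its own, any bay. Stand the screw tin upright on the floor of the wide compartment beside the bays, and push the drawer fully shut. Leave the wider black back panel where it stands in the rack, and do not disturb the screwdriver or the coil lying on the bench.

Things in the scene. Friction and masses are not known exactly. Their poses are not given: they have to be found in the camera images.
- drawer (a joint): opening of the parts drawer in m: 0 = shut, 0.135 = fully open. It slides along the cabinet's -x, towards the robot; friction about 1.5 N, stays where it is left. At 0.12 or more all bays are free of the cabinet
- handle (a point): middle of the drawer's bar handle: a round steel bar 10 mm thick, 100 mm long along the cabinet's y, 84 mm above the table, standing 40 mm (centre line) in front of the white drawer front. The front's upper edge is at 100 mm, the cabinet's top at 112 mm. The bar can be gripped from above, one finger before and one behind it. Moves with the drawer
- cabinet: grey metal one-drawer parts cabinet fixed to the bench, 200 mm deep (x) x 300 mm wide (y) x 112 mm high; origin under its centre; the drawer front is on its -x side (its outer face at x = -110 mm when shut) and rises to 100 mm
- bay0 (a point): floor centre of drawer bay 0 (of 4): a slot 98 mm long along the drawer's x, 14 mm clear along y, between walls 3 mm thick and 32 mm high. Pitch 46 mm along y, bay 0 at the -y end. Moves and turns with the drawer (axes as the cabinet's); z is the bay floor, 10 mm above the table. It runs from the drawer front to a 28 mm high filler block behind
- bay1 (a point): floor centre of drawer bay 1 (of 4): a slot 98 mm long along the drawer's x, 14 mm clear along y, between walls 3 mm thick and 32 mm high. Pitch 46 mm along y, bay 0 at the -y end. Moves and turns with the drawer (axes as the cabinet's); z is the bay floor, 10 mm above the table. It runs from the drawer front to a 28 mm high filler block behind
- bay2 (a point): floor centre of drawer bay 2 (of 4): a slot 98 mm long along the drawer's x, 14 mm clear along y, between walls 3 mm thick and 32 mm high. Pitch 46 mm along y, bay 0 at the -y end. Moves and turns with the drawer (axes as the cabinet's); z is the bay floor, 10 mm above the table. It runs from the drawer front to a 28 mm high filler block behind
- bay3 (a point): floor centre of drawer bay 3 (of 4): a slot 98 mm long along the drawer's x, 14 mm clear along y, between walls 3 mm thick and 32 mm high. Pitch 46 mm along y, bay 0 at the -y end. Moves and turns with the drawer (axes as the cabinet's); z is the bay floor, 10 mm above the table. It runs from the drawer front to a 28 mm high filler block behind
- tin_bay (a point): floor centre of the drawer's wide compartment at its +y end, 98 mm long (x) and 97 mm wide (y); z is its floor, 10 mm above the table. Moves with the drawer
- rack: grey plastic rack fixed to the bench: base 114 (x) x 230 (y) x 8 mm, five slots along its x, at 46 mm pitch along its y (the middle one at y = 0); each slot is 8 mm clear between two walls 3 mm thick, 84 mm long, reaching 43 mm above the table; end stops 33 mm high close both ends at x = +-53 mm. Boards stand on the base top, 8 mm above the table. Origin under its centre
- board0: circuit board standing on edge in a rack slot; may be absent (None). Dark green plate 64 mm wide (x) x 5 mm thick (y) x 75 mm tall (z up), with an aluminium grip rail 9 mm thick (y), 12 mm high, along its whole top edge (63 to 75 mm above the origin). Origin: centre of its lower edge. About 60 g. All alike; either side may face either way
- board1: circuit board standing on edge in a rack slot; may be absent (None). Dark green plate 64 mm wide (x) x 5 mm thick (y) x 75 mm tall (z up), with an aluminium grip rail 9 mm thick (y), 12 mm high, along its whole top edge (63 to 75 mm above the origin). Origin: centre of its lower edge. About 60 g. All alike; either side may face either way
- board2: circuit board standing on edge in a rack slot; may be absent (None). Dark green plate 64 mm wide (x) x 5 mm thick (y) x 75 mm tall (z up), with an aluminium grip rail 9 mm thick (y), 12 mm high, along its whole top edge (63 to 75 mm above the origin). Origin: centre of its lower edge. About 60 g. All alike; either side may face either way
- board3: circuit board standing on edge in a rack slot; may be absent (None). Dark green plate 64 mm wide (x) x 5 mm thick (y) x 75 mm tall (z up), with an aluminium grip rail 9 mm thick (y), 12 mm high, along its whole top edge (63 to 75 mm above the origin). Origin: centre of its lower edge. About 60 g. All alike; either side may face either way
- panel: black plastic phone back panel with a copper coil, 92 mm wide (x) x 5 mm thick (y) x 85 mm tall, no rail, standing in one of the rack slots. Origin: centre of its lower edge. To be left in place
- tin: round closed metal screw tin, 48 mm diameter, 50 mm high, upright on the bench, about 150 g; origin: centre of its underside, z up
- screwdriver: bystander: screwdriver about 150 mm long lying on the bench to the robot's right; origin under its middle
- coil: bystander: flat black 60 x 60 x 10 mm charging coil module on the bench, to the robot's left beyond the cabinet; origin under its centre
Things that resemble listed ones, but are neither listed nor needed, are in the scene too. What is meant by the tin is not orange or pink, and is the smaller of those in its own colour.

How it is judged (in metres and radians):
On the way, in this order (a step that is already met when the one before it is completed fails the run):
1. the drawer is pulled open (at least 100 mm) (value of joint drawer above 0.1 m), for 0.2 s.
2. with the drawer still open, every board stands in a bay of its own and the tin stands in the wide compartment (((x of board0 in the frame of bay0 between -0.022 and 0.022 m and y of board0 in the frame of bay0 between -0.008 and 0.008 m and z of board0 in the frame of bay0 below 0.006 m) or (x of board0 in the frame of bay1 between -0.022 and 0.022 m and y of board0 in the frame of bay1 between -0.008 and 0.008 m and z of board0 in the frame of bay1 below 0.006 m) or (x of board0 in the frame of bay2 between -0.022 and 0.022 m and y of board0 in the frame of bay2 between -0.008 and 0.008 m and z of board0 in the frame of bay2 below 0.006 m) or (x of board0 in the frame of bay3 between -0.022 and 0.022 m and y of board0 in the frame of bay3 between -0.008 and 0.008 m and z of board0 in the frame of bay3 below 0.006 m)) and angle between each of board0, board1, board2, board3's own z axis and vertical below 0.33 rad and ((x of board1 in the frame of bay0 between -0.022 and 0.022 m and y of board1 in the frame of bay0 between -0.008 and 0.008 m and z of board1 in the frame of bay0 below 0.006 m) or (x of board1 in the frame of bay1 between -0.022 and 0.022 m and y of board1 in the frame of bay1 between -0.008 and 0.008 m and z of board1 in the frame of bay1 below 0.006 m) or (x of board1 in the frame of bay2 between -0.022 and 0.022 m and y of board1 in the frame of bay2 between -0.008 and 0.008 m and z of board1 in the frame of bay2 below 0.006 m) or (x of board1 in the frame of bay3 between -0.022 and 0.022 m and y of board1 in the frame of bay3 between -0.008 and 0.008 m and z of board1 in the frame of bay3 below 0.006 m)) and ((x of board2 in the frame of bay0 between -0.022 and 0.022 m and y of board2 in the frame of bay0 between -0.008 and 0.008 m and z of board2 in the frame of bay0 below 0.006 m) or (x of board2 in the frame of bay1 between -0.022 and 0.022 m and y of board2 in the frame of bay1 between -0.008 and 0.008 m and z of board2 in the frame of bay1 below 0.006 m) or (x of board2 in the frame of bay2 between -0.022 and 0.022 m and y of board2 in the frame of bay2 between -0.008 and 0.008 m and z of board2 in the frame of bay2 below 0.006 m) or (x of board2 in the frame of bay3 between -0.022 and 0.022 m and y of board2 in the frame of bay3 between -0.008 and 0.008 m and z of board2 in the frame of bay3 below 0.006 m)) and ((x of board3 in the frame of bay0 between -0.022 and 0.022 m and y of board3 in the frame of bay0 between -0.008 and 0.008 m and z of board3 in the frame of bay0 below 0.006 m) or (x of board3 in the frame of bay1 between -0.022 and 0.022 m and y of board3 in the frame of bay1 between -0.008 and 0.008 m and z of board3 in the frame of bay1 below 0.006 m) or (x of board3 in the frame of bay2 between -0.022 and 0.022 m and y of board3 in the frame of bay2 between -0.008 and 0.008 m and z of board3 in the frame of bay2 below 0.006 m) or (x of board3 in the frame of bay3 between -0.022 and 0.022 m and y of board3 in the frame of bay3 between -0.008 and 0.008 m and z of board3 in the frame of bay3 below 0.006 m)) and distance between board0 and board1 above 0.03 m and distance between each of board0, board1 and board2 above 0.03 m and distance between each of board0, board1, board2 and board3 above 0.03 m and x of tin in the frame of tin_bay between -0.03 and 0.03 m and y of tin in the frame of tin_bay between -0.03 and 0.03 m and z of tin in the frame of tin_bay below 0.006 m and angle between tin's own z axis and vertical below 0.15 rad and value of joint drawer above 0.05 m), for 0.2 s.
3. the drawer is shut (value of joint drawer below 0.006 m), for 0.2 s.
At the end, for the whole second after the job is handed in: The drawer is shut to within 6 mm; every board present stands on the floor of a bay of its own, leaning less than 19 degrees; the tin stands upright on the floor of the wide compartment; all are at rest; the back panel is still upright in its slot, within 15 mm of where it was (((x of board0 in the frame of bay0 between -0.022 and 0.022 m and y of board0 in the frame of bay0 between -0.008 and 0.008 m and z of board0 in the frame of bay0 below 0.006 m) or (x of board0 in the frame of bay1 between -0.022 and 0.022 m and y of board0 in the frame of bay1 between -0.008 and 0.008 m and z of board0 in the frame of bay1 below 0.006 m) or (x of board0 in the frame of bay2 between -0.022 and 0.022 m and y of board0 in the frame of bay2 between -0.008 and 0.008 m and z of board0 in the frame of bay2 below 0.006 m) or (x of board0 in the frame of bay3 between -0.022 and 0.022 m and y of board0 in the frame of bay3 between -0.008 and 0.008 m and z of board0 in the frame of bay3 below 0.006 m)) and angle between each of board0, board1, board2, board3's own z axis and vertical below 0.33 rad and ((x of board1 in the frame of bay0 between -0.022 and 0.022 m and y of board1 in the frame of bay0 between -0.008 and 0.008 m and z of board1 in the frame of bay0 below 0.006 m) or (x of board1 in the frame of bay1 between -0.022 and 0.022 m and y of board1 in the frame of bay1 between -0.008 and 0.008 m and z of board1 in the frame of bay1 below 0.006 m) or (x of board1 in the frame of bay2 between -0.022 and 0.022 m and y of board1 in the frame of bay2 between -0.008 and 0.008 m and z of board1 in the frame of bay2 below 0.006 m) or (x of board1 in the frame of bay3 between -0.022 and 0.022 m and y of board1 in the frame of bay3 between -0.008 and 0.008 m and z of board1 in the frame of bay3 below 0.006 m)) and ((x of board2 in the frame of bay0 between -0.022 and 0.022 m and y of board2 in the frame of bay0 between -0.008 and 0.008 m and z of board2 in the frame of bay0 below 0.006 m) or (x of board2 in the frame of bay1 between -0.022 and 0.022 m and y of board2 in the frame of bay1 between -0.008 and 0.008 m and z of board2 in the frame of bay1 below 0.006 m) or (x of board2 in the frame of bay2 between -0.022 and 0.022 m and y of board2 in the frame of bay2 between -0.008 and 0.008 m and z of board2 in the frame of bay2 below 0.006 m) or (x of board2 in the frame of bay3 between -0.022 and 0.022 m and y of board2 in the frame of bay3 between -0.008 and 0.008 m and z of board2 in the frame of bay3 below 0.006 m)) and ((x of board3 in the frame of bay0 between -0.022 and 0.022 m and y of board3 in the frame of bay0 between -0.008 and 0.008 m and z of board3 in the frame of bay0 below 0.006 m) or (x of board3 in the frame of bay1 between -0.022 and 0.022 m and y of board3 in the frame of bay1 between -0.008 and 0.008 m and z of board3 in the frame of bay1 below 0.006 m) or (x of board3 in the frame of bay2 between -0.022 and 0.022 m and y of board3 in the frame of bay2 between -0.008 and 0.008 m and z of board3 in the frame of bay2 below 0.006 m) or (x of board3 in the frame of bay3 between -0.022 and 0.022 m and y of board3 in the frame of bay3 between -0.008 and 0.008 m and z of board3 in the frame of bay3 below 0.006 m)) and distance between board0 and board1 above 0.03 m and distance between each of board0, board1 and board2 above 0.03 m and distance between each of board0, board1, board2 and board3 above 0.03 m and x of tin in the frame of tin_bay between -0.03 and 0.03 m and y of tin in the frame of tin_bay between -0.03 and 0.03 m and z of tin in the frame of tin_bay below 0.006 m and angle between tin's own z axis and vertical below 0.15 rad and linear speed of each of board0, board1, board2, board3, tin below 0.02 m/s and distance of panel from where it was at the start of the episode below 0.015 m and angle between panel's own z axis and vertical below 0.2 rad and value of joint drawer below 0.006 m); the robot touches nothing.
It fails at once if a board is let fall (in free fall from more than about 30 mm) ((linear speed of board0 above 0.75 m/s and contact force between the fingers and board0 below 0.02 N) or (linear speed of board1 above 0.75 m/s and contact force between the fingers and board1 below 0.02 N) or (linear speed of board2 above 0.75 m/s and contact force between the fingers and board2 below 0.02 N) or (linear speed of board3 above 0.75 m/s and contact force between the fingers and board3 below 0.02 N)).
It fails at once if the back panel is pulled up out of its slot or knocked over (distance of panel from where it was at the start of the episode above 0.03 m or angle between panel's own z axis and vertical above 0.4 rad).
It fails at once if the screwdriver or the coil is moved more than 30 mm (distance of any of screwdriver, coil from where it was at the start of the episode above 0.03 m).
Of board0, board1, board2, board3 only 2 to 4 are there at a start; the rules pass over those that are not, and their reading is None.
At some moment in a run one of tin may be knocked a few centimetres aside while the robot is not near it.
It also fails if it takes over 210 s, if anything falls off the work surface, if the arm or the gripper's body presses on something with over 40 N, if the wrist force passes 120 N, or if a joint passes its speed limit or range.

## Working session

There is one attempt and no reset: what is moved stays moved. The work goes in short steps, Python scripts to look and compute and a tool call to move; the robot and the scene stay as the last step left them, time stands still between calls to the robot, and variables do not carry over. Pictures are saved under pics/ and viewed, at most 14 in all, crops included, and the job is handed in when it is done.

Besides the shell and the picture viewer there is one more tool, called after "Emit:" as a command line: name --pt "numbers of a row" for each row, then --argument value for the rest. move_arm: Moves the arm, as the interface text tells. Its arguments: {"type":"object","properties":{"moves":{"type":"array"},"jaw":{"type":"number"},"squeeze":{"type":"number"}},"required":["moves"]}

```bash
mkdir -p pics; cat > h.py <<'E'
import numpy as np, cv2
from cell import manip, viewer
from scipy.spatial.transform import Rotation as R
def rot(o):
    o=np.array(o,float)
    return o if o.shape==(3,3) else (R.from_euler('xyz',o).as_matrix() if o.size==3 else R.from_quat(o).as_matrix())
def cam(n):
    c=viewer.camera(n); c['R']=rot(c['orientation']); c['o']=np.array(c['origin'],float); return c
def ray(c,u,v,z):
    d=c['R']@np.array([(u-c['cx'])/c['fx'],(v-c['cy'])/c['fy'],1.]); return c['o']+d*(z-c['o'][2])/d[2]
def cloud(c):
    v,u=np.mgrid[0:400,0:640]; Z=c['z_map']
    P=np.stack([(u-c['cx'])/c['fx']*Z,(v-c['cy'])/c['fy']*Z,Z],-1)@c['R'].T+c['o']
    P[Z<=0]=np.nan; return P
def proj(c,p):
    q=c['R'].T@(np.array(p,float)-c['o']); return np.array([q[0]/q[2]*c['fx']+c['cx'],q[1]/q[2]*c['fy']+c['cy']])
E
python3 - <<'E'
from h import *
for n in('scene','top'):
    c=cam(n); cv2.imwrite(f'pics/{n}0.png',c['frame']); print(n,c['o'],c['orientation'],c['fx'],c['cx'],c['cy'])
print(manip.read_state(),manip.grasp_offset)
E
```

```text
scene [1276.07216249  244.61310921  618.37036287] [-2.13722977  0.00756203  1.82114805] 372.36921109407405 318.8730159401049 204.85255638554654
top [ 282.01654998   41.308891   1380.21707986] [-2.98840691  0.02415641 -1.59442228] 489.50356834664274 327.02654358392186 200.15075345480963
{'clock': 0.1, 'joints': array([-1.20160988e+00,  3.00406110e-01,  1.52150526e+00,  6.80344605e-06,
        1.32071799e+00, -6.65883393e-02]), 'qd': array([-2.24909214e-04, -3.08599512e-04, -1.39661087e-03,  1.18979328e-03,
       -2.41067687e-05,  3.36727804e-03]), 'effort': array([ 9.98416290e-04, -5.32648587e+01, -3.53286052e+01,  7.09248637e-02,
        2.35428015e-02, -3.99971930e-05]), 'eef_pos': array([ 232.07398476, -498.3561093 ,  183.45406857]), 'eef_rot': array([-3.14055868e+00, -7.55569134e-05,  4.35773062e-01]), 'wrist_force': array([ 0.03266884, -0.33515842,  0.63904905]), 'moment': array([-0.00098498,  0.00477046,  0.03573831]), 'finger_force': 0.0, 'finger_gap': 94.01775595091381} 18.8
```

View pics/top0.png

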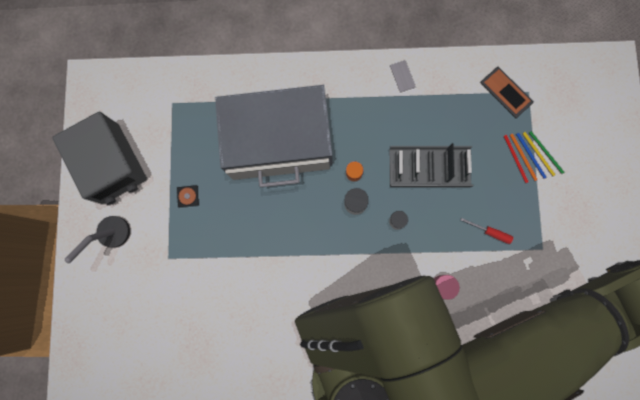

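View pics/scene0.png

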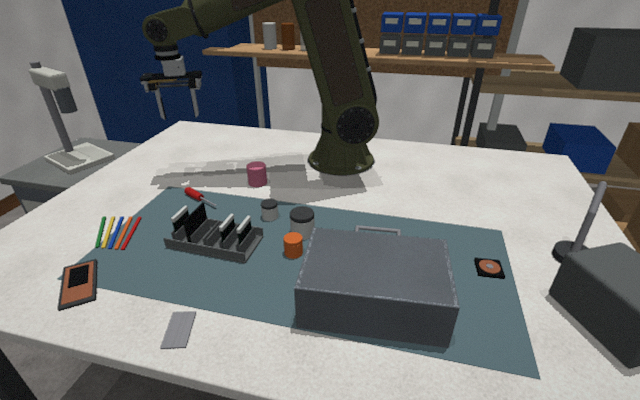

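The top view shows the cabinet around (275,128) with its handle at (280,180). The rack is around (430,167), with rails near (401,165), (417,165) and (467,165), and the black panel near (450,163). There are four tin-like objects: orange (355,170), pink (447,287), large grey (356,201) and small grey (399,220). The small grey one fits, since it is neither orange nor pink and is the smaller of the two greys. I'll confirm it in an enlarged crop.

```bash
python3 - <<'E'
from h import *
f=cv2.imread('pics/top0.png')
cv2.imwrite('pics/crop1.png',cv2.resize(f[135:245,340:500],None,fx=5,fy=5,interpolation=cv2.INTER_CUBIC))
c=cam('top'); s=cam('scene'); np.savez('d0.npz',T=cloud(c),S=cloud(s))
T=cloud(c)
S=cloud(s)
for n,C,b in(('top',T,c),('scene',S,s)):
    # table height, cabinet top
    z=C[...,2]; print(n,'table',np.nanmedian(z[(abs(z)<20)]))
    m=(z>100)&(z<125)&(C[...,0]>400)&(C[...,0]<800)&(C[...,1]>0)&(C[...,1]<450)
    P=C[m]; 
    r=cv2.minAreaRect(P[:,:2].astype(np.float32)); print('cab',np.median(P[:,2]),r)
    # things by height cluster
    m=((z>20)&(z<140)&(C[...,0]>250)&(C[...,0]<800)&(abs(C[...,1])<500)).astype(np.uint8)
    k,l,st,ce=cv2.connectedComponentsWithStats(m)
    for i in range(1,k):
        if st[i,4]>40: 
            Q=C[l==i]; print(st[i],Q.min(0).round(),Q.max(0).round(),np.median(Q,0).round(1))
E
```

```text
top table 0.5009267525502992
cab 111.84672562323817 ((678.9760131835938, 207.86105346679688), (216.1315155029297, 300.85565185546875), 5.0513596534729)
[ 215   85  118  103 9276] [523.  51.  20.] [798. 366. 121.] [666.9 205.9 111.4]
[390 143  83  39 539] [ 535. -343.   20.] [ 641. -114.  102.] [ 611.1 -269.3   38.2]
[396 150   7  32 196] [ 541. -141.   21.] [ 626. -126.   91.] [ 579.5 -131.7   52.9]
[412 150   8  32 206] [ 540. -186.   21.] [ 625. -172.   89.] [ 580.4 -177.6   49.1]
[428 150   8  32 159] [ 539. -234.   20.] [ 624. -218.   48.] [ 575.5 -228.9   38.9]
[461 150  11  32 279] [ 536. -325.   20.] [ 621. -310.   90.] [ 574.7 -315.3   49.3]
[346 162  18  19 254] [547. -33.  20.] [595.  14.  57.] [568.4 -10.4  49.8]
[391 185  83   2 162] [ 520. -340.   20.] [ 529. -111.   40.] [ 524.7 -226.2   29.6]
[345 188  24  26 497] [451. -43.  21.] [517.  20.  77.] [481.3 -11.   68.8]
[390 211  19  19 262] [ 406. -151.   21.] [ 453. -103.   57.] [ 429.  -126.3   50.1]
[486 227  28  16 200] [ 362. -438.   20.] [ 405. -367.   34.] [ 382.1 -403.9   24.3]
[435 275  25  11 219] [ 250. -273.   22.] [ 277. -213.   74.] [ 262.  -240.5   67.3]
scene table -0.10699587451171055
cab 111.01575833948132 ((685.447998046875, 209.21246337890625), (203.97476196289062, 300.3678283691406), 4.782989501953125)
[246 164  19  19 281] [ 250. -272.   20.] [ 281. -209.   70.] [ 270.6 -233.8   50.1]
[184 187  19  10  85] [ 367. -441.   20.] [ 406. -366.   29.] [ 387.6 -399.7   24.1]
[260 198  18  18 254] [ 406. -151.   20.] [ 456. -103.   52.] [ 443.7 -121.9   46. ]
[ 163  202  100   55 2563] [ 520. -342.   20.] [ 644. -109.   95.] [ 597.  -230.8   42.5]
[  283   206   176   135 16185] [454. -44.  20.] [799. 367. 115.] [740.2 209.8 110.3]
```

View pics/crop1.png

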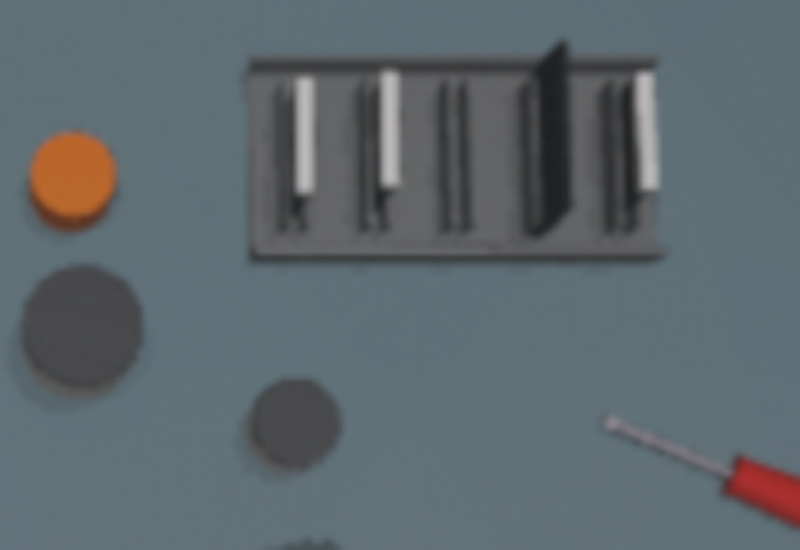

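The crop confirms it: the small grey tin at crop (295,422), i.e. top (399,219), is clearly smaller than the other grey one. The rack holds three boards (slots 1, 2 and 5 from the left), slot 3 is empty and the panel is in slot 4. Next I'll measure the grasp points.

```bash
cat >> h.py <<'E'
def tri(c1,p1,c2,p2):
    A=[];b=[]
    for c,p in((c1,p1),(c2,p2)):
        d=c['R']@np.array([(p[0]-c['cx'])/c['fx'],(p[1]-c['cy'])/c['fy'],1.]); d/=np.linalg.norm(d)
        M=np.eye(3)-np.outer(d,d); A.append(M); b.append(M@c['o'])
    x=np.linalg.lstsq(np.vstack(A),np.hstack(b),rcond=None)[0]; return x, np.linalg.norm(np.vstack(A)@x-np.hstack(b))
def rails(c):
    g=c['frame'].min(-1).astype(int); P=cloud(c); z=P[...,2]
    m=((g>110)&(z>55)&(z<110)&(P[...,0]>480)&(P[...,0]<680)&(P[...,1]<-90)&(P[...,1]>-380)).astype(np.uint8)
    return comps(m,12),m
def comps(m,n):
    k,l,st,ce=cv2.connectedComponentsWithStats(m); out=[]
    for i in range(1,k):
        if st[i,4]>=n:
            v,u=np.nonzero(l==i); out.append((cv2.minAreaRect(np.stack([u,v],1).astype(np.float32)),st[i,4],l==i))
    return out
E
python3 - <<'E'
from h import *
c=cam('top'); s=cam('scene')
for n,k in(('top',c),('scene',s)):
    P=cloud(k)
    for r,a,l in rails(k)[0]:
        b=cv2.boxPoints(r); q=np.array([ray(k,*p,83)[:2] for p in b]); w=cv2.minAreaRect(q.astype(np.float32))
        print(n,'rail px',np.round(r[0],1),a,'plane83',np.round(w[0],1),np.round(w[1],1),round(w[2],2),'cloud',np.nanmedian(P[l],0).round(1))
    z=P[...,2]
    # cabinet
    Q=P[(z>106)&(z<118)&(P[...,0]>520)&(P[...,0]<850)&(P[...,1]>0)&(P[...,1]<420)]
    print(n,'cab',cv2.minAreaRect(Q[:,:2].astype(np.float32)),np.median(Q[:,2]))
    m=((z>70)&(z<95)&(P[...,0]>480)&(P[...,0]<565)&(P[...,1]>120)&(P[...,1]<270)); Q=P[m]
    if len(Q)>8: print(n,'handle',len(Q),cv2.minAreaRect(Q[:,:2].astype(np.float32)),np.median(Q,0),Q.min(0),Q.max(0))
    m=((z>44)&(z<60)&(P[...,0]>390)&(P[...,0]<470)&(P[...,1]>-165)&(P[...,1]<-90)); Q=P[m]; v,u=np.nonzero(m)
    (cu,cv),rr=cv2.minEnclosingCircle(np.stack([u,v],1).astype(np.float32))
    print(n,'tin',cu,cv,rr,ray(k,cu,cv,50),cv2.minEnclosingCircle(Q[:,:2].astype(np.float32)),np.median(Q[:,2]))
E
```

```text
top rail px [400.5 162. ] 88 plane83 [ 582.1 -133.3] [ 8.1 61.1] 87.37 cloud [ 582.9 -133.4   81.9]
top rail px [417.5 161. ] 90 plane83 [ 583.5 -179.2] [ 8.1 61.1] 87.06 cloud [ 584.2 -179.3   82.3]
top rail px [469. 161.] 95 plane83 [ 579.5 -317.4] [10.7 61.2] 86.16 cloud [ 579.5 -317.5   83.5]
top cab ((681.1683349609375, 208.22618103027344), (213.74282836914062, 300.309814453125), 4.669796943664551) 111.88808799392734
top handle 224 ((546.7772216796875, 197.03224182128906), (41.3205451965332, 109.87399291992188), 2.8289942741394043) [534.58230402 198.88811674  87.30790973] [523.83065541 141.72002262  76.36144868] [564.76545219 252.92198832  94.63938762]
top tin 399.4237365722656 219.36441040039062 8.752267837524414 [ 429.81599976 -127.36677525   50.        ] ((429.76971435546875, -127.42635345458984), 23.777503967285156) 50.233407160917295
scene rail px [178.4 211.9] 65 plane83 [ 580.5 -316.1] [12.2 71.7] 88.34 cloud [ 583.7 -316.    82.8]
scene rail px [225.8 220.3] 71 plane83 [ 586.1 -178. ] [12.5 73.3] 87.99 cloud [ 585.1 -178.    82.5]
scene rail px [242.8 222.7] 67 plane83 [ 585.8 -131.7] [11.9 72.6] 88.41 cloud [ 583.4 -132.2   82.4]
scene cab ((685.9010009765625, 209.52703857421875), (204.06027221679688, 300.52496337890625), 4.829422950744629) 111.06858882279812
scene handle 205 ((540.5350341796875, 197.03329467773438), (24.73377227783203, 108.83574676513672), 3.5826706886291504) [535.79462078 198.04125725  86.69179172] [526.984935   143.22545382  77.7626645 ] [556.17813112 251.68114272  89.98297496]
scene tin 268.0 202.5 8.139510154724121 [ 433.60531429 -126.41515202   50.        ] ((430.7319030761719, -125.07649230957031), 25.608280181884766) 49.572948744803966
```

```bash
cat >> h.py <<'E'
def to(x,y,z,psi):
    s=manip.read_state(); M=rot(s['eef_rot']); d=M.T@(np.array([x,y,z])-s['eef_pos'])
    print('d',(d/1000).round(4),'turn',round(-(psi-s['eef_rot'][2]+np.pi)%(2*np.pi)-np.pi if 0 else -((psi-s['eef_rot'][2]+np.pi)%(2*np.pi)-np.pi),4),'| pos',s['eef_pos'].round(1),'rpy',s['eef_rot'].round(3),'t',round(s['clock'],1),'gap',round(s['finger_gap'],1),'F',s['wrist_force'].round(1))
E
python3 -c "
from h import *
to(535,197,184,1.656)"
```

```text
d [ 0.5681 -0.5026 -0.    ] turn -1.2202 | pos [ 232.1 -498.5  183.8] rpy [-3.141 -0.     0.436] t 0.3 gap 93.9 F [-0.3 -1.2 -0.5]
```

Emit:
move_arm --pt "0.568 -0.502 0 -1.22" --pt "0.568 -0.502 0 -1.22" --pt "0.568 -0.502 0 -1.22" --pt "0.568 -0.502 0 -1.22" --pt "0.568 -0.502 0 -1.22" --pt "0.568 -0.502 0 -1.22" --pt "0.568 -0.502 0 -1.22" --pt "0.568 -0.502 0 -1.22" --pt "0.568 -0.502 0 -1.22" --pt "0.568 -0.502 0 -1.22" --pt "0.568 -0.502 0 -1.22" --pt "0.568 -0.502 0 -1.22" --jaw 0.032

```text
clock: 1.5
eef_pos: [472.4, 53.6, 184.1]
eef_rot: [3.141, 0.0, 1.656]
wrist_force: [0.6, -0.4, -1.4]
finger_gap: 32.1
finger_force: 0.0
```

```bash
python3 -c "
from h import *
to(535,197,184,1.656)"
```

```text
d [0.1376 0.0745 0.0002] turn 0.0 | pos [472.4  53.6 184.1] rpy [3.141 0.    1.656] t 1.5 gap 32.1 F [ 0.6 -0.4 -1.4]
```

Emit:
move_arm --pt "0.138 0.075 0 0" --pt "0.138 0.075 0 0" --pt "0.138 0.075 0 0" --pt "0.138 0.075 0 0" --pt "0.138 0.075 0 0" --pt "0.138 0.075 0.06 0" --pt "0.138 0.075 0.06 0" --pt "0.138 0.075 0.06 0"

```text
clock: 2.3
eef_pos: [534.1, 193.9, 123.2]
eef_rot: [-3.138, 0.001, 1.655]
wrist_force: [0.2, 0.6, 1.0]
finger_gap: 31.9
finger_force: 0.0
```

```bash
python3 - <<'E'
from h import *
to(535,197,65,1.656)
a=cam('scene'); b=cam('top')
p=proj(b,(535,197,84)).astype(int); print(p)
f1=cv2.resize(a['frame'][195:265,300:460],None,fx=4,fy=4); f2=cv2.resize(b['frame'][130:210,200:360],None,fx=4,fy=4)[:280]
cv2.imwrite('pics/h1.png',np.vstack([f1,f2]))
E
```

```text
d [0.0031 0.0013 0.0582] turn -0.0015 | pos [534.1 193.9 123.2] rpy [-3.138e+00  1.000e-03  1.655e+00] t 2.3 gap 31.9 F [0.2 0.6 1. ]
[278 182]
```

View pics/h1.png

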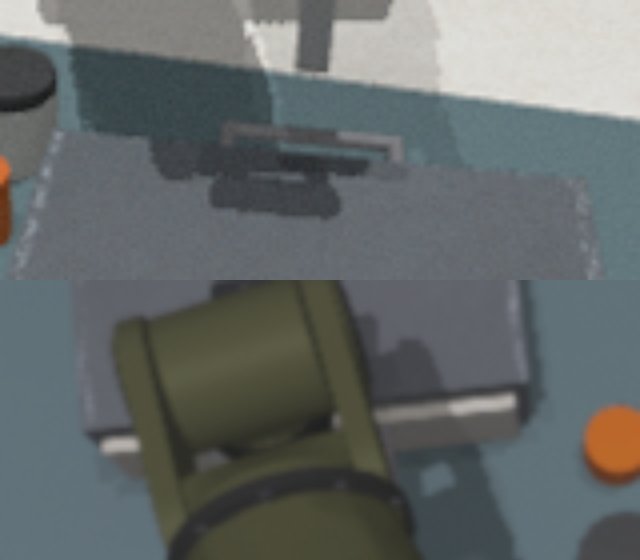

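The scene crop shows the finger at (315,60), centred over the handle bar, which spans (225,130) to (400,150). In the top crop the arm hides the handle. I'll lower onto the bar and close.

Emit:
move_arm --pt "0.003 0.001 0.03 0" --pt "0.003 0.001 0.058 0" --pt "0.003 0.001 0.058 0"

```text
clock: 2.7
eef_pos: [534.9, 197.8, 64.7]
eef_rot: [-3.139, 0.001, 1.655]
wrist_force: [0.1, -0.1, -0.1]
finger_gap: 32.0
finger_force: 0.0
```

Emit:
move_arm --pt "0 0 0 0" --pt "0 0 0 0" --pt "0 0 0 0" --pt "0 0 0 0" --pt "0 0 0 0" --pt "0 0 0 0" --jaw 0 --squeeze 15

```text
clock: 3.3
eef_pos: [536.3, 198.5, 67.5]
eef_rot: [3.14, -0.0, 1.656]
wrist_force: [-3.6, 0.1, 9.4]
finger_gap: 0.5
finger_force: 4.9
```

```bash
python3 -c "
from h import *
to(535,197,65,1.656)
import math
s=manip.read_state()['eef_pos'];to(s[0]-132*math.cos(.085),s[1]-132*math.sin(.085),s[2],1.656)"
```

```text
d [-0.0014 -0.0014  0.0025] turn -0.0002 | pos [536.3 198.5  67.5] rpy [ 3.14  -0.     1.656] t 3.3 gap 0.5 F [-3.6  0.1  9.4]
d [ 0.     -0.132  -0.0002] turn -0.0002 | pos [536.3 198.5  67.5] rpy [ 3.14  -0.     1.656] t 3.3 gap 0.5 F [-3.6  0.1  9.4]
```

```bash
python3 - <<'E'
from h import *
a=cam('scene')
cv2.imwrite('pics/h2.png',cv2.resize(a['frame'][180:260,320:450],None,fx=6,fy=6,interpolation=cv2.INTER_CUBIC))
P=cloud(a);z=P[...,2]
m=((z>60)&(z<95)&(P[...,0]>480)&(P[...,0]<570)&(P[...,1]>120)&(P[...,1]<270))
v,u=np.nonzero(m)
for y in range(140,260,10):
    Q=P[m&(abs(P[...,1]-y)<5)]; print(y,np.median(Q,0).round(1),Q.min(0).round(),Q.max(0).round(),len(Q)) if len(Q) else 0
print(manip.read_state()['wrist_force'],manip.read_state()['eef_pos'],manip.read_state()['finger_gap'])
E
```

```text
140 [546.9 143.7  87.2] [540. 143.  86.] [556. 145.  88.] 4
150 [545.7 150.1  87.6] [539. 145.  84.] [559. 154.  90.] 21
160 [541.3 159.8  85.8] [536. 155.  80.] [543. 163.  89.] 17
170 [541.2 169.8  86.4] [537. 165.  80.] [544. 175.  88.] 17
180 [541.2 180.   86.7] [535. 175.  82.] [544. 185.  89.] 17
190 [540.2 190.   85. ] [535. 185.  79.] [543. 195.  92.] 18
200 [539.8 199.4  86. ] [538. 197.  81.] [544. 204.  93.] 14
210 [537.6 210.8  85.8] [533. 206.  81.] [540. 215.  89.] 16
220 [536.4 220.2  86.2] [534. 215.  80.] [543. 225.  88.] 18
230 [536.9 230.1  86. ] [531. 225.  82.] [539. 235.  89.] 18
240 [536.5 240.9  86.4] [528. 236.  81.] [551. 245.  89.] 19
250 [540.3 248.6  87.5] [532. 246.  86.] [548. 252.  88.] 14
[-3.76253206 -0.04325889  9.19658293] [536.26249137 198.54639454  67.51608579] 0.8476277756102112
```

View pics/h2.png

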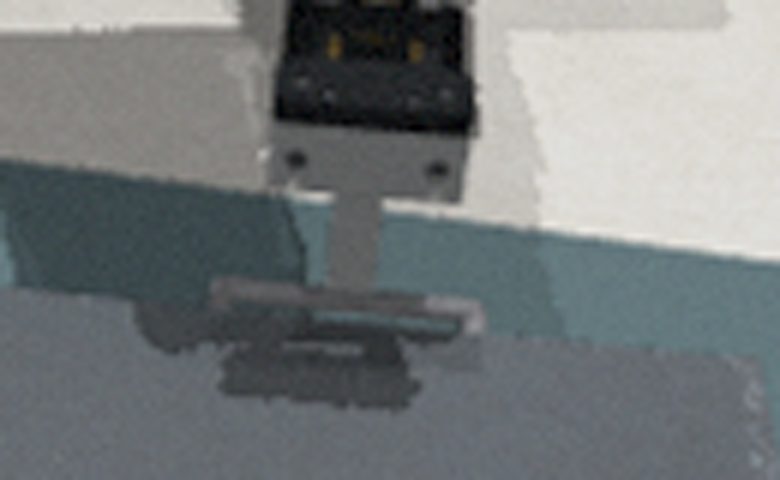

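```bash
python3 - <<'E'
from h import *
a=cam('scene')
print(proj(a,(534+16,194,123)),proj(a,(534-16,194,123)),proj(a,(536,198.5,67.5)),proj(a,(539,199,89)),proj(a,(534,199,79)))
E
```

```text
[376.51465284 218.96246853] [378.12916953 211.61243132] [377.33999513 234.75248869] [378.08481843 228.35699502] [378.00740447 230.51049927]
```

Emit:
move_arm --pt "0 0 -0.03 0" --pt "0 0 -0.06 0" --pt "0 0 -0.06 0" --jaw 0

```text
clock: 3.7
eef_pos: [537.6, 198.9, 130.5]
eef_rot: [3.135, -0.001, 1.656]
wrist_force: [0.0, -0.0, -0.1]
finger_gap: 0.7
finger_force: 0.0
```

```bash
python3 - <<'E'
from h import *
to(535,197,65,1.656)
a=cam('scene'); P=cloud(a); z=P[...,2]
m=((z>95)&(z<240)&(P[...,0]>480)&(P[...,0]<575)&(P[...,1]>150)&(P[...,1]<240))
v,u=np.nonzero(m)
for k in range(95,200,8):
    Q=P[m&(abs(z-k)<4)]; print(k,Q.min(0).round(1),Q.max(0).round(1),len(Q)) if len(Q) else 0
print(proj(a,manip.read_state()['eef_pos']))
cv2.imwrite('pics/h3.png',cv2.resize(a['frame'][180:260,320:450],None,fx=6,fy=6,interpolation=cv2.INTER_CUBIC))
E
```

```text
d [-0.0018 -0.0032  0.0654] turn -0.0001 | pos [537.6 198.9 130.5] rpy [ 3.135e+00 -1.000e-03  1.656e+00] t 3.7 gap 0.7 F [ 0.  -0.  -0.1]
151 [540.1 203.3 151.5] [540.2 205.6 151.8] 2
159 [544.8 189.6 155.8] [549.8 207.8 163. ] 18
167 [531.3 187.3 163. ] [551.9 207.4 170.8] 29
175 [546.5 188.9 171.5] [551.2 206.7 178.8] 23
183 [545.7 190.5 179.4] [552.4 206.2 186.9] 24
191 [545.1 189.8 187.3] [552.4 207.6 194.3] 27
199 [538.  187.9 195.5] [551.4 207.  202.8] 31
[379.31963422 214.31652914]
```

View pics/h3.png

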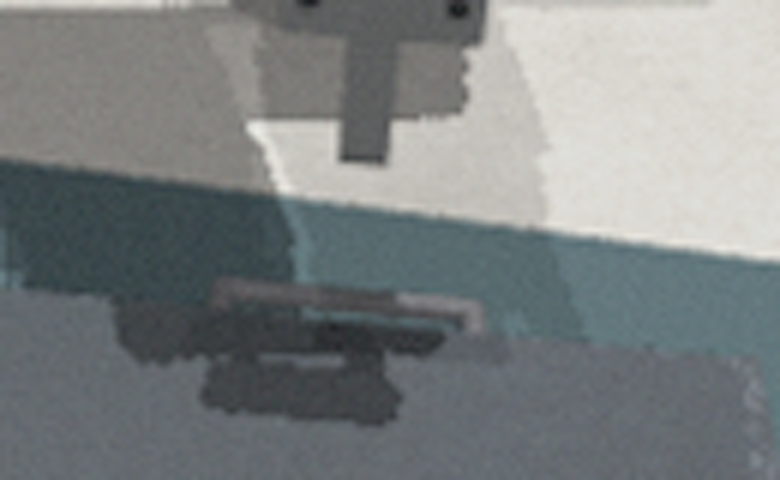

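The shut fingertip shows at crop (365,162), about 22 mm higher than the reported TCP. It therefore sat on top of the bar rather than around it. From here on I'll take the physical tip as TCP + 22 mm in z and go lower.

Emit:
move_arm --pt "-0.002 -0.002 0 0" --pt "-0.002 -0.002 0 0" --pt "-0.002 -0.002 0.04 0" --pt "-0.002 -0.002 0.08 0" --pt "-0.002 -0.002 0.08 0" --jaw 0.032

```text
clock: 4.25
eef_pos: [530.7, 195.2, 40.7]
eef_rot: [-3.132, 0.002, 1.656]
wrist_force: [0.1, -0.5, -0.8]
finger_gap: 31.8
finger_force: 0.0
```

Emit:
move_arm --pt "0 0 0 0" --pt "0 0 0 0" --pt "0 0 0 0" --pt "0 0 0 0" --pt "0 0 0 0" --jaw 0 --squeeze 20

```text
clock: 4.75
eef_pos: [534.9, 196.5, 47.7]
eef_rot: [3.139, -0.001, 1.656]
wrist_force: [-0.9, -0.2, 7.9]
finger_gap: 9.5
finger_force: 20.0
```

Emit:
move_arm --pt "0 -0.015 0 0" --pt "0 -0.03 0 0" --pt "0 -0.045 0 0" --pt "0 -0.06 0 0" --pt "0 -0.075 0 0" --pt "0 -0.09 0 0" --pt "0 -0.105 0 0" --pt "0 -0.12 0 0" --pt "0 -0.131 0 0" --pt "0 -0.131 0 0" --pt "0 -0.131 0 0"

```text
clock: 5.85
eef_pos: [404.2, 185.5, 47.7]
eef_rot: [3.139, -0.001, 1.656]
wrist_force: [-1.5, 0.4, 10.4]
finger_gap: 9.3
finger_force: 20.0
```

Emit:
move_arm --pt "0 0 0 0" --pt "0 0 0 0" --pt "0 0 0 0" --pt "0 0 -0.05 0" --pt "0 0 -0.1 0" --pt "0 0 -0.13 0" --pt "0 0 -0.13 0" --jaw 0.034

```text
clock: 6.55
eef_pos: [405.0, 185.6, 179.9]
eef_rot: [3.135, -0.002, 1.656]
wrist_force: [1.0, 0.4, -0.9]
finger_gap: 34.1
finger_force: 0.0
```

```bash
python3 - <<'E'
from h import *
for n in('scene','top'):
    k=cam(n); P=cloud(k); z=P[...,2]
    m=(z>78)&(z<94)&(P[...,0]>370)&(P[...,0]<440)&(P[...,1]>110)&(P[...,1]<260); Q=P[m]
    if len(Q)>8: print(n,'handle',len(Q),np.median(Q,0),cv2.minAreaRect(Q[:,:2].astype(np.float32)))
to(580,-180,170,-0.03)
E
```

```text
scene handle 158 [407.51401319 185.83218024  86.43702011] ((413.0364685058594, 186.49673461914062), (28.454654693603516, 107.34063720703125), 6.3545050621032715)
top handle 56 [420.10397008 135.77150082  87.23578778] ((421.7790832519531, 136.18954467773438), (35.40549087524414, 10.715394973754883), 1.510819911956787)
d [-0.3787  0.145   0.0058] turn 1.6858 | pos [403.3 185.  175.8] rpy [ 3.141 -0.     1.656] t 6.7 gap 34.0 F [-0.1 -0.6 -0.1]
```

Emit:
move_arm --pt "-0.379 0.145 0 1.686" --pt "-0.379 0.145 0 1.686" --pt "-0.379 0.145 0 1.686" --pt "-0.379 0.145 0 1.686" --pt "-0.379 0.145 0 1.686" --pt "-0.379 0.145 0 1.686" --pt "-0.379 0.145 0 1.686" --pt "-0.379 0.145 0 1.686" --pt "-0.379 0.145 0 1.686" --pt "-0.379 0.145 0 1.686" --pt "-0.379 0.145 0 1.686" --pt "-0.379 0.145 0 1.686" --jaw 0.026

```text
clock: 7.85
eef_pos: [579.4, -180.2, 173.6]
eef_rot: [-3.14, 0.003, -0.036]
wrist_force: [1.1, 0.3, 0.3]
finger_gap: 25.9
finger_force: 0.0
```

```bash
python3 - <<'E'
from h import *
to(584,-178.8,155,-0.03)
a=cam('scene'); b=cam('top')
cv2.imwrite('pics/d1.png',np.hstack([cv2.resize(b['frame'][80:230,200:350],(600,600))]))
cv2.imwrite('pics/s1.png',a['frame']); cv2.imwrite('pics/t1.png',b['frame'])
for n,k in(('scene',a),('top',b)):
    P=cloud(k); z=P[...,2]
    c=np.array([685.5,209]); e=np.array([np.cos(.084),np.sin(.084)]); f=np.array([-e[1],e[0]])
    X=(P[...,:2]-c)@e; Y=(P[...,:2]-c)@f
    # bay wall tops (32 mm above floor => 42)
    for x0 in (-160,-180,-200):
        m=(abs(X-x0)<4)&(z>38)&(z<48); y=np.sort(Y[m]); 
        print(n,'walltop y',x0,[ (round(float(q.mean()),1),len(q)) for q in np.split(y,np.nonzero(np.diff(y)>4)[0]+1) if len(q)])
    m=(abs(Y)<130)&(X<-100)&(X>-260)
    for lo,hi in((93,104),(24,36),(6,14)):
        q=X[m&(z>lo)&(z<hi)]; print(n,'X at z',lo,hi,len(q),np.percentile(q,[2,50,98]).round(1) if len(q) else '')
E
```

```text
d [ 0.0046 -0.0016  0.0185] turn -0.0062 | pos [ 579.4 -180.2  173.6] rpy [-3.14e+00  3.00e-03 -3.60e-02] t 7.8 gap 25.9 F [1.1 0.3 0.3]
scene walltop y -160 [(-463.9, 10), (-427.3, 6), (-416.4, 6), (-372.4, 8), (-325.4, 8)]
scene walltop y -180 [(-462.0, 10), (-424.9, 5), (-415.4, 2), (-378.5, 1), (-201.8, 1)]
scene walltop y -200 [(-228.6, 4), (-176.1, 8), (-119.3, 2), (-101.1, 3), (-72.1, 3), (-55.8, 1), (-26.9, 2), (-8.9, 2), (19.5, 2), (36.0, 4)]
scene X at z 93 104 382 [-242.3 -234.3 -230.4]
scene X at z 24 36 327 [-235.8 -232.9 -223.4]
scene X at z 6 14 23 [-235.8 -234.1 -231.8]
top walltop y -160 [(-324.6, 4), (-119.8, 2), (-103.3, 3), (-72.2, 2), (-56.2, 4), (-27.6, 3), (-10.7, 3), (18.8, 4), (35.4, 4), (727.3, 2)]
top walltop y -180 [(-518.4, 1), (-119.1, 4), (-101.0, 2), (-73.3, 3), (-56.5, 3), (-27.3, 5), (-10.7, 3), (19.1, 3), (35.9, 2), (134.7, 1), (731.0, 8)]
top walltop y -200 [(-118.4, 2), (-101.9, 3), (-73.8, 2), (-56.6, 4), (-26.6, 2), (-10.2, 4), (18.0, 2), (35.1, 3), (734.3, 6)]
top X at z 93 104 378 [-242.4 -237.7 -232.4]
top X at z 24 36 473 [-242.5 -127.1 -100.8]
top X at z 6 14 1988 [-240.9 -177.4 -135.1]
```

View pics/d1.png

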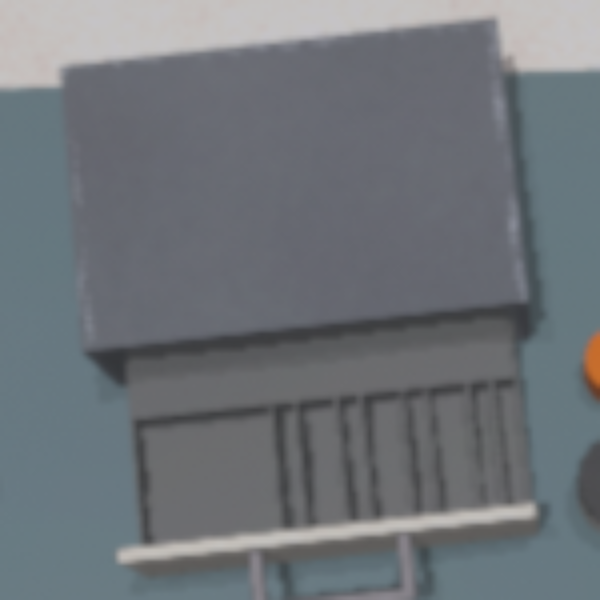

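Top crop: the drawer is open about 131 mm. The wide compartment is on the left at (210,480). The bays are the slots between the wall pairs, at about x = 290, 355, 425 and 495. The measured Y centres follow the 46 mm pitch, and X is about -183.5 in the cabinet frame.

Emit:
move_arm --pt "0.004 -0.001 0.03 -0.006" --pt "0.004 -0.001 0.07 -0.006" --pt "0.004 -0.001 0.1 -0.006" --pt "0.004 -0.001 0.12 -0.006" --pt "0.004 -0.001 0.13 -0.006" --pt "0.004 -0.001 0.13 -0.006" --pt "0.004 -0.001 0.13 -0.006"

```text
clock: 8.65
eef_pos: [584.4, -179.5, 46.6]
eef_rot: [3.141, -0.001, -0.024]
wrist_force: [-0.0, 0.9, 0.8]
finger_gap: 26.1
finger_force: 0.0
```

Emit:
move_arm --pt "0 0 0 0" --pt "0 0 0 0" --pt "0 0 0 0" --pt "0 0 0 0" --pt "0 0 0 0" --jaw 0 --squeeze 20

```text
clock: 9.15
eef_pos: [584.5, -179.5, 46.7]
eef_rot: [3.141, -0.001, -0.024]
wrist_force: [-1.0, 0.2, 5.6]
finger_gap: 8.6
finger_force: 20.0
```

Emit:
move_arm --pt "0 0 -0.01 0" --pt "0 0 -0.025 0" --pt "0 0 -0.045 0" --pt "0 0 -0.07 0" --pt "0 0 -0.1 0" --pt "0 0 -0.125 0" --pt "0 0 -0.14 0" --pt "0 0 -0.14 0"

```text
clock: 9.95
eef_pos: [584.9, -179.7, 189.4]
eef_rot: [3.14, -0.005, -0.024]
wrist_force: [0.0, -1.2, -1.7]
finger_gap: 8.6
finger_force: 20.0
```

```bash
python3 - <<'E'
from h import *
to(511.9,83.5,190,0.084)
a=cam('scene')
cv2.imwrite('pics/b1.png',cv2.resize(a['frame'][120:270,130:290],None,fx=4,fy=4))
P=cloud(a);z=P[...,2];m=(P[...,0]>540)&(P[...,0]<630)&(abs(P[...,1]+178)<25)&(z>100)&(z<235)
for k in range(105,235,10):
    Q=P[m&(abs(z-k)<5)]; print(k,Q.min(0).round(),Q.max(0).round(),len(Q)) if len(Q) else 0
E
```

```text
d [-0.0793 -0.2614 -0.0014] turn -0.1081 | pos [ 584.9 -179.7  189.4] rpy [ 3.14  -0.005 -0.024] t 9.9 gap 8.6 F [ 0.  -1.2 -1.7]
155 [ 554. -183.  150.] [ 619. -176.  160.] 59
165 [ 554. -185.  160.] [ 618. -176.  170.] 65
175 [ 554. -183.  170.] [ 618. -177.  180.] 62
185 [ 554. -184.  180.] [ 618. -176.  190.] 61
195 [ 553. -185.  190.] [ 617. -176.  200.] 66
205 [ 553. -183.  200.] [ 617. -176.  210.] 51
215 [ 553. -193.  210.] [ 618. -166.  220.] 46
225 [ 575. -197.  220.] [ 619. -163.  230.] 95
```

View pics/b1.png

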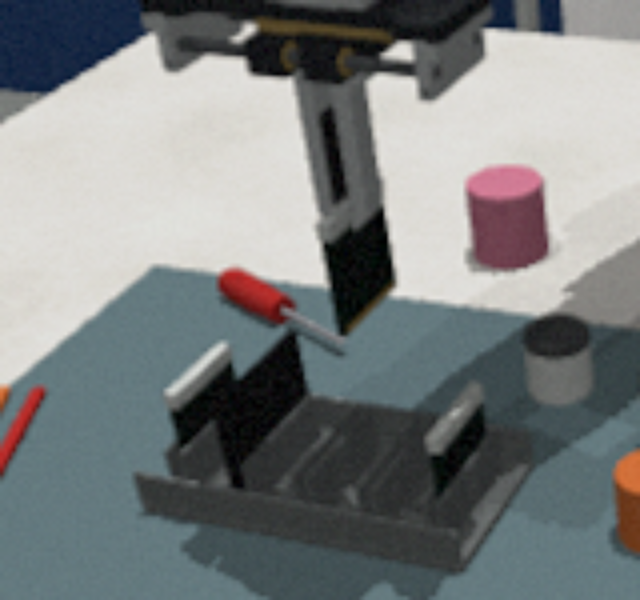

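The board (crop 360,270) hangs straight and its lower edge is at about z 150, which is TCP - 39 mm. The rest of the rack is undisturbed. Next is bay 0.

Emit:
move_arm --pt "-0.013 -0.042 0 -0.02" --pt "-0.026 -0.086 0 -0.04" --pt "-0.04 -0.13 0 -0.06" --pt "-0.053 -0.174 0 -0.08" --pt "-0.066 -0.218 0 -0.108" --pt "-0.076 -0.25 0 -0.108" --pt "-0.079 -0.2615 0 -0.108" --pt "-0.079 -0.2615 0 -0.108" --pt "-0.079 -0.2615 0 -0.108"

```text
clock: 10.9
eef_pos: [511.6, 83.1, 185.6]
eef_rot: [3.141, 0.001, 0.083]
wrist_force: [-0.1, 0.5, 0.1]
finger_gap: 8.9
finger_force: 20.0
```

```bash
cat >> h.py <<'E'
def held(n='scene'):
    s=manip.read_state(); p=s['eef_pos']; a=cam(n); P=cloud(a); psi=s['eef_rot'][2]
    e=np.array([np.cos(psi),np.sin(psi)]); f=np.array([-e[1],e[0]])
    d=P[...,:2]-p[:2]; X=d@e; Y=d@f; Z=P[...,2]-p[2]
    for lo,hi in((-35,-15),(-15,5),(5,20)):
        m=(abs(X)<45)&(abs(Y)<16)&(Z>lo)&(Z<hi)
        if m.sum()>5: print(n,'held rel tcp',lo,hi,'X',np.percentile(X[m],[2,98]).round(1),'Y',np.percentile(Y[m],[2,50,98]).round(1))
E
python3 - <<'E'
from h import *
to(511.9,83.5,49,0.084); held()
E
```

```text
d [ 0.0004 -0.0004  0.1366] turn -0.0005 | pos [511.6  83.1 185.6] rpy [3.141e+00 1.000e-03 8.300e-02] t 10.9 gap 8.9 F [-0.1  0.5  0.1]
scene held rel tcp -35 -15 X [-31.2  33.1] Y [-2.9  1.3  1.9]
scene held rel tcp -15 5 X [-28.8  32.8] Y [-2.8  1.2  1.7]
scene held rel tcp 5 20 X [-6.6 32.7] Y [-3.   1.1  1.8]
```

Emit:
move_arm --pt "0 0 0.03 0" --pt "0 0 0.06 0" --pt "0 0 0.09 0" --pt "0 0 0.11 0" --pt "0 0 0.12 0" --pt "0 0 0.128 0" --pt "0 0 0.133 0" --pt "0 0 0.136 0" --pt "0 0 0.136 0" --pt "0 0 0.136 0"

```text
clock: 11.95
eef_pos: [511.7, 84.0, 50.5]
eef_rot: [-3.142, -0.001, 0.084]
wrist_force: [-1.0, 0.3, -0.8]
finger_gap: 8.7
finger_force: 20.0
```

```bash
python3 - <<'E'
from h import *
to(511.9,83.5,49,0.084); held('scene')
E
```

```text
d [0.0001 0.0005 0.0015] turn -0.0001 | pos [511.7  84.   50.5] rpy [-3.142e+00 -1.000e-03  8.400e-02] t 11.9 gap 8.7 F [-1.   0.3 -0.8]
scene held rel tcp -35 -15 X [-44.5 -37.3] Y [ 9.7  9.9 11.7]
scene held rel tcp -15 5 X [-40.6   1.8] Y [ 1.   7.3 10.1]
```

Nearly on the floor. I'll lower 2 mm more, release and rise.

Emit:
move_arm --pt "0 0 0.001 0" --pt "0 0 0.002 0" --pt "0 0 0.002 0" --pt "0 0 0.002 0"

```text
clock: 12.4
eef_pos: [512.0, 84.0, 48.7]
eef_rot: [-3.142, -0.002, 0.084]
wrist_force: [-0.1, 0.0, 5.7]
finger_gap: 8.5
finger_force: 20.0
```

Emit:
move_arm --pt "0 0 0 0" --pt "0 0 0 0" --pt "0 0 0 0" --pt "0 0 -0.02 0" --pt "0 0 -0.05 0" --pt "0 0 -0.09 0" --pt "0 0 -0.13 0" --pt "0 0 -0.13 0" --jaw 0.026

```text
clock: 13.2
eef_pos: [513.4, 84.2, 183.1]
eef_rot: [-3.142, -0.008, 0.084]
wrist_force: [-0.0, -0.1, -1.0]
finger_gap: 25.9
finger_force: 0.0
```

```bash
python3 - <<'E'
from h import *
to(583.5,-132.8,178,-0.024)
E
```

```text
d [0.0516 0.2221 0.0055] turn 0.1078 | pos [513.4  84.2 183.1] rpy [-3.142 -0.008  0.084] t 13.2 gap 25.9 F [-0.  -0.1 -1. ]
```

Emit:
move_arm --pt "0.052 0.222 0 0.108" --pt "0.052 0.222 0 0.108" --pt "0.052 0.222 0 0.108" --pt "0.052 0.222 0 0.108" --pt "0.052 0.222 0 0.108" --pt "0.052 0.222 0 0.108" --pt "0.052 0.222 0 0.108"

```text
clock: 13.9
eef_pos: [581.5, -133.0, 176.8]
eef_rot: [-3.141, 0.002, -0.025]
wrist_force: [0.3, 0.5, -0.7]
finger_gap: 25.8
finger_force: 0.0
```

```bash
python3 - <<'E'
from h import *
to(583.5,-132.8,45.5,-0.024)
k=cam('top');P=cloud(k);z=P[...,2];g=k['frame'].min(-1)
m=((z>70)&(z<97)&(g>100)&(abs(P[...,0]-512)<50)&(abs(P[...,1]-83)<25)); Q=P[m]; print('placed rail',np.median(Q,0).round(1),Q.min(0).round(),Q.max(0).round(),len(Q))
cv2.imwrite('pics/t2.png',k['frame'])
E
```

```text
d [ 0.0022 -0.0002  0.1313] turn -0.0012 | pos [ 581.5 -133.   176.8] rpy [-3.141e+00  2.000e-03 -2.500e-02] t 13.9 gap 25.8 F [ 0.3  0.5 -0.7]
placed rail [510.9  83.   85.1] [463.  76.  71.] [544.  89.  96.] 83
```

Emit:
move_arm --pt "0.002 0 0.03 0" --pt "0.002 0 0.07 0" --pt "0.002 0 0.1 0" --pt "0.002 0 0.12 0" --pt "0.002 0 0.13 0" --pt "0.002 0 0.13 0" --pt "0.002 0 0.13 0"

```text
clock: 14.65
eef_pos: [584.3, -132.6, 49.1]
eef_rot: [3.141, -0.001, -0.024]
wrist_force: [0.7, 0.8, -0.1]
finger_gap: 25.9
finger_force: 0.0
```

Emit:
move_arm --pt "0 0 0 0" --pt "0 0 0 0" --pt "0 0 0 0" --pt "0 0 0 0" --pt "0 0 0 0" --jaw 0 --squeeze 20

```text
clock: 15.15
eef_pos: [584.2, -133.0, 48.7]
eef_rot: [3.141, -0.001, -0.024]
wrist_force: [-0.5, -0.1, 6.9]
finger_gap: 8.7
finger_force: 20.0
```

Emit:
move_arm --pt "0 0 -0.01 0" --pt "0 0 -0.025 0" --pt "0 0 -0.045 0" --pt "0 0 -0.07 0" --pt "0 0 -0.1 0" --pt "0 0 -0.125 0" --pt "0 0 -0.14 0" --pt "0 0 -0.14 0"

```text
clock: 15.95
eef_pos: [584.7, -133.2, 191.3]
eef_rot: [3.14, -0.005, -0.024]
wrist_force: [0.6, -0.6, 0.2]
finger_gap: 8.7
finger_force: 20.0
```

```bash
python3 - <<'E'
from h import *
to(508,129.1,187,0.084); held()
E
```

```text
d [-0.083  -0.2604  0.0036] turn -0.1082 | pos [ 584.7 -133.2  191.3] rpy [ 3.14  -0.005 -0.024] t 15.9 gap 8.7 F [ 0.6 -0.6  0.2]
scene held rel tcp -35 -15 X [-32.2  30.4] Y [-3.2  1.2  2.4]
scene held rel tcp -15 5 X [-31.4  31.4] Y [-2.4  1.1  2.6]
scene held rel tcp 5 20 X [-30.9  32.4] Y [-2.6  1.2  2.8]
```

Emit:
move_arm --pt "-0.013 -0.042 0 -0.02" --pt "-0.026 -0.086 0 -0.04" --pt "-0.04 -0.13 0 -0.06" --pt "-0.055 -0.174 0 -0.08" --pt "-0.068 -0.218 0 -0.108" --pt "-0.08 -0.25 0 -0.108" --pt "-0.083 -0.26 0 -0.108" --pt "-0.083 -0.26 0 -0.108" --pt "-0.083 -0.26 0 -0.108"

```text
clock: 16.9
eef_pos: [507.3, 128.1, 187.5]
eef_rot: [3.141, 0.001, 0.083]
wrist_force: [0.5, -0.2, -1.0]
finger_gap: 8.9
finger_force: 20.0
```

```bash
python3 - <<'E'
from h import *
to(508,129.1,50.5,0.084); held()
E
```

```text
d [ 0.0009 -0.001   0.137 ] turn -0.0006 | pos [507.3 128.1 187.5] rpy [3.141e+00 1.000e-03 8.300e-02] t 16.9 gap 8.9 F [ 0.5 -0.2 -1. ]
scene held rel tcp -35 -15 X [-24.5  32.1] Y [-3.5  0.3  1.5]
scene held rel tcp -15 5 X [-19.5  32.7] Y [-3.8  0.9  1.6]
scene held rel tcp 5 20 X [16.8 32.4] Y [-2.4 -0.1  1.4]
```

Emit:
move_arm --pt "0 -0.001 0.03 0" --pt "0 -0.001 0.06 0" --pt "0 -0.001 0.09 0" --pt "0 -0.001 0.11 0" --pt "0 -0.001 0.12 0" --pt "0 -0.001 0.128 0" --pt "0 -0.001 0.133 0" --pt "0 -0.001 0.136 0" --pt "0 -0.001 0.138 0" --pt "0 -0.001 0.138 0" --pt "0 -0.001 0.138 0"

```text
clock: 18.05
eef_pos: [507.7, 130.1, 50.7]
eef_rot: [-3.141, -0.002, 0.084]
wrist_force: [2.0, -0.8, 3.8]
finger_gap: 8.6
finger_force: 20.0
```

Contact felt (3.8 N up) at the expected height. Releasing.

Emit:
move_arm --pt "0 0 0 0" --pt "0 0 0 0" --pt "0 0 0 0" --pt "0 0 -0.02 0" --pt "0 0 -0.05 0" --pt "0 0 -0.09 0" --pt "0 0 -0.13 0" --pt "0 0 -0.13 0" --jaw 0.026

```text
clock: 18.85
eef_pos: [509.0, 130.3, 185.1]
eef_rot: [-3.141, -0.008, 0.084]
wrist_force: [1.1, 0.2, -0.3]
finger_gap: 25.9
finger_force: 0.0
```

```bash
python3 - <<'E'
from h import *
to(581,-316.8,180,-0.024)
E
```

```text
d [0.0343 0.4516 0.005 ] turn 0.1079 | pos [509.  130.3 185.1] rpy [-3.141 -0.008  0.084] t 18.9 gap 25.9 F [ 1.1  0.2 -0.3]
```

Emit:
move_arm --pt "0.034 0.4515 0 0.108" --pt "0.034 0.4515 0 0.108" --pt "0.034 0.4515 0 0.108" --pt "0.034 0.4515 0 0.108" --pt "0.034 0.4515 0 0.108" --pt "0.034 0.4515 0 0.108" --pt "0.034 0.4515 0 0.108" --pt "0.034 0.4515 0 0.108" --pt "0.034 0.4515 0 0.108" --pt "0.034 0.4515 0 0.108" --pt "0.034 0.4515 0 0.108" --pt "0.034 0.4515 0 0.108"

```text
clock: 20.05
eef_pos: [578.7, -316.0, 179.4]
eef_rot: [-3.141, 0.001, -0.023]
wrist_force: [0.5, -0.8, -0.8]
finger_gap: 26.1
finger_force: 0.0
```

```bash
python3 - <<'E'
from h import *
to(581,-316.8,46,-0.024)
k=cam('top');P=cloud(k);z=P[...,2];g=k['frame'].min(-1)
for x,y in((512,83),(508,129)):
    m=((z>75)&(z<97)&(g>100)&(abs(P[...,0]-x)<34)&(abs(P[...,1]-y)<20)); Q=P[m]; print('rail',np.median(Q,0).round(1),Q.min(0).round(),Q.max(0).round(),len(Q))
E
```

```text
d [0.0024 0.0009 0.1334] turn 0.0006 | pos [ 578.7 -316.   179.4] rpy [-3.141e+00  1.000e-03 -2.300e-02] t 20.1 gap 26.1 F [ 0.5 -0.8 -0.8]
rail [512.4  82.9  84.5] [482.  76.  77.] [544.  88.  90.] 80
rail [506.3 126.9  84.9] [476. 122.  80.] [537. 134.  93.] 81
```

Emit:
move_arm --pt "0.002 0.001 0.03 0" --pt "0.002 0.001 0.07 0" --pt "0.002 0.001 0.1 0" --pt "0.002 0.001 0.12 0" --pt "0.002 0.001 0.133 0" --pt "0.002 0.001 0.133 0" --pt "0.002 0.001 0.133 0"

```text
clock: 20.8
eef_pos: [581.3, -317.9, 48.2]
eef_rot: [3.141, -0.001, -0.023]
wrist_force: [0.4, -0.1, 0.3]
finger_gap: 25.9
finger_force: 0.0
```

Emit:
move_arm --pt "0 0 0 0" --pt "0 0 0 0" --pt "0 0 0 0" --pt "0 0 0 0" --pt "0 0 0 0" --jaw 0 --squeeze 20

```text
clock: 21.3
eef_pos: [581.1, -318.2, 47.8]
eef_rot: [3.141, -0.001, -0.024]
wrist_force: [-1.2, 1.4, 5.5]
finger_gap: 8.9
finger_force: 20.0
```

Emit:
move_arm --pt "0 0 -0.01 0" --pt "0 0 -0.025 0" --pt "0 0 -0.045 0" --pt "0 0 -0.07 0" --pt "0 0 -0.1 0" --pt "0 0 -0.125 0" --pt "0 0 -0.14 0" --pt "0 0 -0.14 0"

```text
clock: 22.1
eef_pos: [581.3, -318.6, 189.7]
eef_rot: [3.14, -0.003, -0.024]
wrist_force: [0.9, -0.8, -1.4]
finger_gap: 8.8
finger_force: 20.0
```

```bash
python3 - <<'E'
from h import *
to(504.2,174.9,187,0.084); held()
E
```

```text
d [-0.0891 -0.4915  0.0014] turn -0.1082 | pos [ 581.3 -318.6  189.7] rpy [ 3.14e+00 -3.00e-03 -2.40e-02] t 22.1 gap 8.8 F [ 0.9 -0.8 -1.4]
scene held rel tcp -35 -15 X [-32.6  30.6] Y [-2.1  1.7  4.2]
scene held rel tcp -15 5 X [-32.9  29.2] Y [-3.5  1.5  3.6]
scene held rel tcp 5 20 X [-32.5  29.6] Y [-2.5  1.5  3.4]
```

Emit:
move_arm --pt "-0.008 -0.042 0 -0.02" --pt "-0.016 -0.086 0 -0.04" --pt "-0.024 -0.13 0 -0.06" --pt "-0.032 -0.175 0 -0.08" --pt "-0.04 -0.22 0 -0.108" --pt "-0.048 -0.265 0 -0.108" --pt "-0.056 -0.31 0 -0.108" --pt "-0.064 -0.355 0 -0.108" --pt "-0.073 -0.4 0 -0.108" --pt "-0.081 -0.445 0 -0.108" --pt "-0.089 -0.48 0 -0.108" --pt "-0.089 -0.4915 0 -0.108"

```text
clock: 23.35
eef_pos: [502.1, 178.0, 185.6]
eef_rot: [3.141, 0.002, 0.087]
wrist_force: [0.3, -0.8, -0.9]
finger_gap: 8.7
finger_force: 20.0
```

```bash
python3 - <<'E'
from h import *
to(504.2,174.9,50,0.084); held()
E
```

```text
d [0.0021 0.0032 0.1356] turn 0.0028 | pos [502.1 178.  185.6] rpy [3.141e+00 2.000e-03 8.700e-02] t 23.4 gap 8.7 F [ 0.3 -0.8 -0.9]
scene held rel tcp -35 -15 X [ 3.8 31.4] Y [-2.7 -0.9  1.5]
scene held rel tcp -15 5 X [20.7 30.5] Y [-3.8 -1.2  1.4]
scene held rel tcp 5 20 X [19.6 31.9] Y [-2.8 -0.6  1.2]
```

Emit:
move_arm --pt "0 0 0 0" --pt "0 0 0 0" --pt "0 0 0 0"

```text
clock: 23.7
eef_pos: [503.9, 174.1, 186.7]
eef_rot: [3.141, 0.0, 0.082]
wrist_force: [-0.8, -0.2, -0.9]
finger_gap: 9.2
finger_force: 20.0
```

```bash
python3 - <<'E'
from h import *
to(504.2,174.9,50,0.084)
E
```

```text
d [ 0.0004 -0.0008  0.1367] turn -0.0019 | pos [503.9 174.1 186.7] rpy [3.141 0.    0.082] t 23.7 gap 9.2 F [-0.8 -0.2 -0.9]
```

Emit:
move_arm --pt "0 0 0.03 0" --pt "0 0 0.06 0" --pt "0 0 0.09 0" --pt "0 0 0.11 0" --pt "0 0 0.12 0" --pt "0 0 0.128 0" --pt "0 0 0.133 0" --pt "0 0 0.136 0" --pt "0 0 0.138 0" --pt "0 0 0.138 0" --pt "0 0 0.138 0"

```text
clock: 24.8
eef_pos: [504.4, 175.6, 49.8]
eef_rot: [-3.141, -0.002, 0.084]
wrist_force: [1.5, 0.0, 4.4]
finger_gap: 8.7
finger_force: 20.0
```

Contact at the expected height. Release, rise, and re-measure the tin on the way.

Emit:
move_arm --pt "0 0 0 0" --pt "0 0 0 0" --pt "0 0 0 0" --pt "0 0 -0.02 0" --pt "0 0 -0.05 0" --pt "0 0 -0.09 0" --pt "0 0 -0.12 0" --pt "0 0 -0.12 0" --jaw 0.026

```text
clock: 25.6
eef_pos: [505.1, 175.8, 173.0]
eef_rot: [-3.14, -0.006, 0.084]
wrist_force: [0.3, -0.2, -0.9]
finger_gap: 26.0
finger_force: 0.0
```

```bash
cat >> h.py <<'E'
def tin(x0=430,y0=-126,w=60,lo=44,hi=60):
    for n in('top','scene'):
        k=cam(n); P=cloud(k); z=P[...,2]; m=((z>lo)&(z<hi)&(abs(P[...,0]-x0)<w)&(abs(P[...,1]-y0)<w))
        for r,a,l in comps(m.astype(np.uint8),40):
            Q=P[l]; print(n,'tin px',np.round(r[0]),a,np.round(cv2.minEnclosingCircle(Q[:,:2].astype(np.float32))[0],1),round(cv2.minEnclosingCircle(Q[:,:2].astype(np.float32))[1],1),np.median(Q[:,2]).round(1))
        cv2.imwrite(f'pics/last_{n}.png',k['frame'])
E
python3 - <<'E'
from h import *
tin(); to(430,-126.5,165,-0.3)
E
```

```text
top tin px [400. 219.] 239 [ 430.  -127.7] 24.0 50.2
scene tin px [268. 203.] 138 [ 429.7 -125.4] 26.6 49.6
d [-0.0985  0.2946  0.0038] turn 0.3838 | pos [503.5 175.3 168.8] rpy [-3.142 -0.     0.084] t 25.7 gap 26.0 F [-0.5  0.5 -0.2]
```

Emit:
move_arm --pt "-0.0985 0.295 0 0" --pt "-0.0985 0.295 0 0" --pt "-0.0985 0.295 0 0" --pt "-0.0985 0.295 0 0" --pt "-0.0985 0.295 0 0" --pt "-0.0985 0.295 0 0" --pt "-0.0985 0.295 0 0" --pt "-0.0985 0.295 0 0" --pt "-0.0985 0.295 0 0" --pt "-0.0985 0.295 0 0" --jaw 0.07

```text
clock: 26.7
eef_pos: [430.4, -125.5, 168.5]
eef_rot: [-3.141, 0.001, 0.086]
wrist_force: [0.1, -0.1, -0.2]
finger_gap: 70.0
finger_force: 0.0
```

```bash
python3 - <<'E'
from h import *
tin(); to(430,-126.5,6,0.084)
E
```

```text
scene tin px [268. 203.] 136 [ 430.6 -127. ] 24.9 49.6
d [-0.0004  0.0008  0.1628] turn 0.0017 | pos [ 430.4 -125.7  168.8] rpy [-3.141  0.     0.086] t 26.8 gap 70.2 F [ 0.6  0.7 -1. ]
```

Emit:
move_arm --pt "0 0.001 0.04 0" --pt "0 0.001 0.08 0" --pt "0 0.001 0.115 0" --pt "0 0.001 0.14 0" --pt "0 0.001 0.155 0" --pt "0 0.001 0.163 0" --pt "0 0.001 0.163 0" --pt "0 0.001 0.163 0"

```text
clock: 27.6
eef_pos: [430.7, -127.7, 6.6]
eef_rot: [3.141, -0.001, 0.084]
wrist_force: [-0.1, 0.1, -0.6]
finger_gap: 70.0
finger_force: 0.0
```

Emit:
move_arm --pt "0 0 0 0" --pt "0 0 0 0" --pt "0 0 0 0" --pt "0 0 0 0" --pt "0 0 0 0" --pt "0 0 0 0" --jaw 0.03 --squeeze 20

```text
clock: 28.2
eef_pos: [430.5, -127.9, 6.4]
eef_rot: [3.141, -0.001, 0.084]
wrist_force: [-1.2, 2.3, 6.3]
finger_gap: 47.3
finger_force: 20.0
```

Emit:
move_arm --pt "0 0 -0.01 0" --pt "0 0 -0.03 0" --pt "0 0 -0.06 0" --pt "0 0 -0.1 0" --pt "0 0 -0.13 0" --pt "0 0 -0.145 0" --pt "0 0 -0.145 0" --pt "0 0 -0.145 0"

```text
clock: 29.0
eef_pos: [429.9, -127.8, 150.5]
eef_rot: [-3.141, 0.0, 0.084]
wrist_force: [0.2, 0.2, -2.0]
finger_gap: 47.5
finger_force: 20.0
```

```bash
python3 - <<'E'
from h import *
to(495.4,278.9,151,0.084)
E
```

```text
d [ 0.0993 -0.3998 -0.0004] turn -0.0003 | pos [ 429.9 -127.8  150.5] rpy [-3.141  0.     0.084] t 29.0 gap 47.5 F [ 0.2  0.2 -2. ]
```

Emit:
move_arm --pt "0.01 -0.04 0 0" --pt "0.021 -0.085 0 0" --pt "0.032 -0.13 0 0" --pt "0.043 -0.175 0 0" --pt "0.055 -0.22 0 0" --pt "0.066 -0.265 0 0" --pt "0.077 -0.31 0 0" --pt "0.087 -0.35 0 0" --pt "0.095 -0.38 0 0" --pt "0.0993 -0.4 0 0" --pt "0.0993 -0.4 0 0" --pt "0.0993 -0.4 0 0"

```text
clock: 30.2
eef_pos: [495.1, 278.6, 149.5]
eef_rot: [3.141, 0.002, 0.084]
wrist_force: [0.2, 0.2, -1.1]
finger_gap: 47.9
finger_force: 20.0
```

```bash
python3 - <<'E'
from h import *
to(495.4,278.9,16.5,0.084)
k=cam('scene'); cv2.imwrite('pics/tn.png',cv2.resize(k['frame'][120:270,270:450],None,fx=4,fy=4))
E
```

```text
d [ 0.0006 -0.0004  0.133 ] turn 0.0003 | pos [495.1 278.6 149.5] rpy [3.141e+00 2.000e-03 8.400e-02] t 30.2 gap 47.9 F [ 0.2  0.2 -1.1]
```

View pics/tn.png

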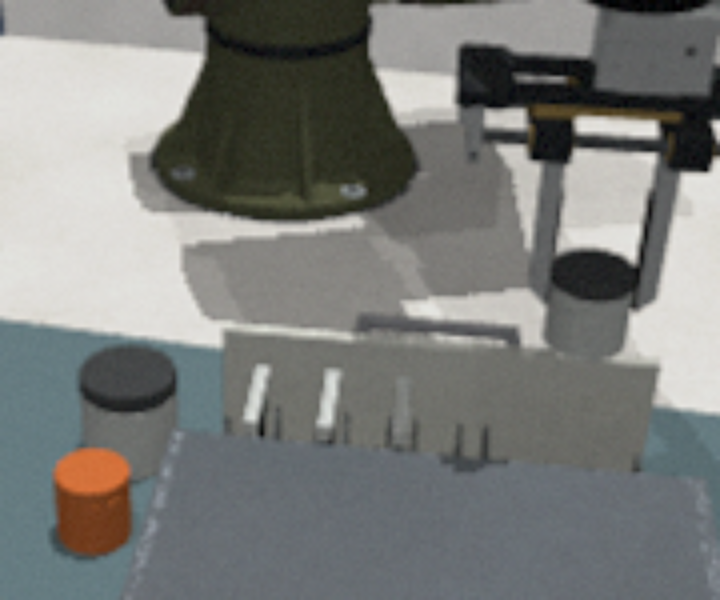

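The tin hangs upright at crop (590,305), over the wide compartment on the right. The three boards stand in bays 0–2, with rails at (257,400), (330,400) and (402,410). Lowering.

Emit:
move_arm --pt "0 0 0.03 0" --pt "0 0 0.06 0" --pt "0 0 0.09 0" --pt "0 0 0.11 0" --pt "0 0 0.12 0" --pt "0 0 0.127 0" --pt "0 0 0.132 0" --pt "0 0 0.134 0" --pt "0 0 0.134 0" --pt "0 0 0.134 0"

```text
clock: 31.25
eef_pos: [496.0, 279.2, 17.6]
eef_rot: [-3.141, -0.001, 0.084]
wrist_force: [0.1, -0.2, -1.1]
finger_gap: 47.6
finger_force: 20.0
```

Emit:
move_arm --pt "0 0 0.001 0" --pt "0 0 0.002 0" --pt "0 0 0.002 0" --pt "0 0 0.002 0"

```text
clock: 31.65
eef_pos: [496.7, 279.3, 16.3]
eef_rot: [-3.141, -0.003, 0.084]
wrist_force: [-0.3, -3.1, 8.3]
finger_gap: 47.7
finger_force: 20.0
```

Emit:
move_arm --pt "0 0 0 0" --pt "0 0 0 0" --pt "0 0 0 0" --pt "0 0 -0.02 0" --pt "0 0 -0.05 0" --pt "0 0 -0.09 0" --pt "0 0 -0.13 0" --pt "0 0 -0.15 0" --pt "0 0 -0.15 0" --jaw 0.06

```text
clock: 32.55
eef_pos: [496.8, 279.6, 168.0]
eef_rot: [-3.14, -0.005, 0.084]
wrist_force: [0.4, 0.7, 0.9]
finger_gap: 60.3
finger_force: 0.0
```

```bash
python3 - <<'E'
from h import *
to(404.5,186,165,1.656)
E
```

```text
d [-0.0998  0.0856  0.0024] turn -1.5721 | pos [496.8 279.6 168. ] rpy [-3.14  -0.005  0.084] t 32.5 gap 60.3 F [0.4 0.7 0.9]
```

Emit:
move_arm --pt "-0.1 0.0855 0 -1.572" --pt "-0.1 0.0855 0 -1.572" --pt "-0.1 0.0855 0 -1.572" --pt "-0.1 0.0855 0 -1.572" --pt "-0.1 0.0855 0 -1.572" --pt "-0.1 0.0855 0 -1.572" --pt "-0.1 0.0855 0 -1.572" --pt "-0.1 0.0855 0 -1.572" --pt "-0.1 0.0855 0 -1.572" --pt "-0.1 0.0855 0 -1.572" --pt "-0.1 0.0855 0 -1.572" --pt "-0.1 0.0855 0 -1.572" --jaw 0.032

```text
clock: 33.75
eef_pos: [402.8, 185.3, 163.9]
eef_rot: [-3.14, 0.0, 1.657]
wrist_force: [1.1, -0.6, -0.4]
finger_gap: 32.2
finger_force: 0.0
```

```bash
python3 - <<'E'
from h import *
to(404.5,186,48,1.656)
tin(495,279,45,50,75)
for n in('scene','top'):
    k=cam(n);P=cloud(k);z=P[...,2];g=k['frame'].min(-1)
    for x,y in((512,83),(508,129),(504,175)):
        m=((z>77)&(z<94)&(g>90)&(abs(P[...,0]-x)<34)&(abs(P[...,1]-y)<18)); Q=P[m]
        if len(Q)>5: print(n,'rail',np.median(Q,0).round(1),Q.min(0).round(),Q.max(0).round(),len(Q))
    cv2.imwrite(f'pics/l{n}.png',cv2.resize(k['frame'][80:230,200:350] if n=='top' else k['frame'][170:270,300:460],None,fx=4,fy=4))
    m=(z>80)&(z<92)&(P[...,0]>370)&(P[...,0]<440)&(P[...,1]>130)&(P[...,1]<250); Q=P[m]
    if len(Q)>8: print(n,'handle',len(Q),np.median(Q,0),Q.min(0),Q.max(0))
E
```

```text
d [0.0006 0.002  0.1159] turn 0.0009 | pos [402.8 185.3 163.9] rpy [-3.14   0.     1.657] t 33.8 gap 32.2 F [ 1.1 -0.6 -0.4]
scene tin px [400. 220.] 43 [450.4 246.3] 12.2 60.9
scene tin px [402. 232.] 111 [502.6 256.8] 23.1 59.1
scene rail [518.9  84.   83.9] [481.  77.  77.] [546.  90.  87.] 68
scene rail [511.  129.3  83.8] [475. 122.  77.] [541. 136.  86.] 67
scene rail [510.4 174.9  83.9] [473. 169.  78.] [536. 181.  87.] 58
scene handle 151 [409.19388556 186.62450774  86.65591238] [399.26168728 132.49302076  80.04404799] [430.56082173 240.1989563   89.8506533 ]
top rail [513.4  82.8  84.9] [483.  76.  78.] [544.  88.  91.] 80
top rail [508.7 128.7  84.8] [477. 124.  79.] [537. 134.  91.] 73
top rail [526.8 174.6  85.6] [513. 172.  78.] [534. 181.  89.] 21
top handle 50 [422.68791326 135.86781217  88.06971285] [406.49666684 130.67820819  83.5440495 ] [439.03881184 141.35646372  91.5973545 ]
```

View pics/ltop.png

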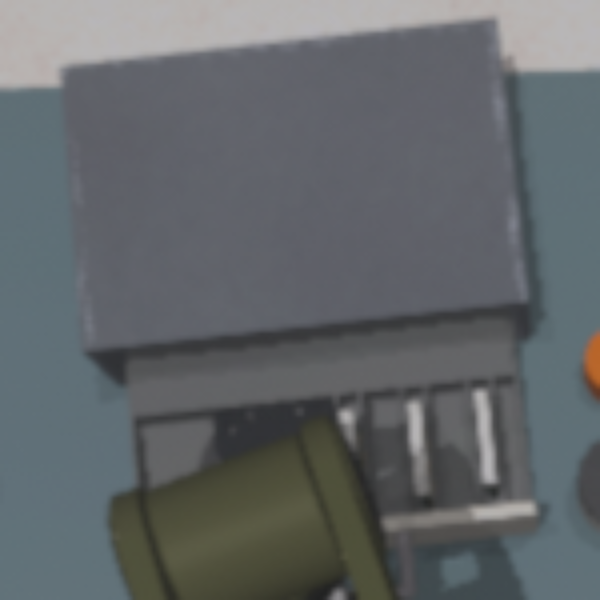

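Top crop: three rails stand straight in bays 0–2, at (487,440), (418,450) and (348,430). The arm hides the tin, so I'll check it in the scene view.

View pics/lscene.png

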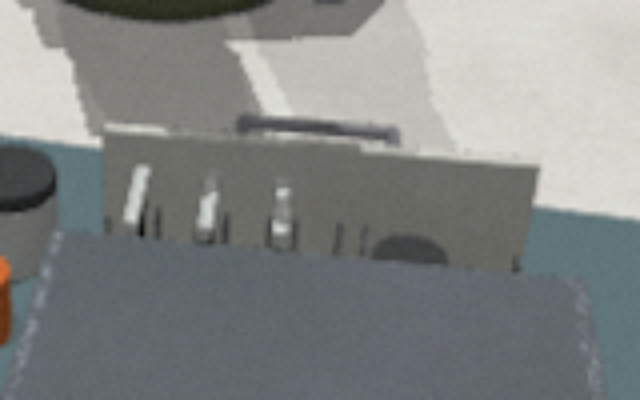

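```bash
python3 - <<'E'
from h import *
k=cam('scene');P=cloud(k);z=P[...,2]
e=np.array([.9965,.0839]);f=np.array([-.0839,.9965]);d=P[...,:2]-[495.4,278.9];X=d@e;Y=d@f
m=(z>54)&(z<66)&(abs(X)<60)&(abs(Y)<60)
for r,a,l in comps(m.astype(np.uint8),10):
    print(np.round(r[0]),a,'X',np.percentile(X[l],[2,50,98]).round(1),'Y',np.percentile(Y[l],[2,50,98]).round(1),'z',np.median(z[l]).round(1), k['frame'][l].mean(0).round())
E
```

```text
[410. 221.] 164 X [-50.6 -47.5 -45.2] Y [-55.8  -2.9  51.5] z 60.4 [100. 105. 105.]
[402. 231.] 113 X [-15.5   0.8  14. ] Y [-44.9 -22.9  -1.5] z 58.8 [71. 71. 69.]
```

The tin (crop 410,250) has been knocked to Y ≈ -23 mm, against the inner wall of the wide compartment. It's upright with its top at z ≈ 59, and the wall keeps it from going past -24.5 mm, so it stays within the 30 mm limit. I'll shut the drawer gently.

Emit:
move_arm --pt "0.001 0.001 0.04 0" --pt "0.001 0.001 0.08 0" --pt "0.001 0.001 0.105 0" --pt "0.001 0.001 0.115 0" --pt "0.001 0.001 0.115 0" --pt "0.001 0.001 0.115 0"

```text
clock: 34.6
eef_pos: [404.8, 186.8, 51.1]
eef_rot: [3.14, -0.0, 1.655]
wrist_force: [-0.5, 0.1, 0.4]
finger_gap: 32.1
finger_force: 0.0
```

Emit:
move_arm --pt "0 0 0 0" --pt "0 0 0 0" --pt "0 0 0 0" --pt "0 0 0 0" --pt "0 0 0 0" --jaw 0 --squeeze 20

```text
clock: 35.1
eef_pos: [404.6, 186.7, 50.5]
eef_rot: [3.14, -0.0, 1.656]
wrist_force: [-0.6, -0.2, 5.3]
finger_gap: 9.5
finger_force: 20.0
```

```bash
python3 - <<'E'
from h import *
to(536,197,48,1.656)
k=cam('scene');P=cloud(k);z=P[...,2]
e=np.array([.9965,.0839]);f=np.array([-.0839,.9965]);d=P[...,:2]-[495.4,278.9];X=d@e;Y=d@f
m=(z>54)&(z<66)&(abs(X)<40)&(abs(Y)<60)
print('tin X',np.percentile(X[m],[2,98]),'Y',np.percentile(Y[m],[2,98]),np.median(z[m]))
E
```

```text
d [-0.0009  0.1318  0.0027] turn -0.0002 | pos [404.6 186.7  50.5] rpy [ 3.14  -0.     1.656] t 35.1 gap 9.5 F [-0.6 -0.2  5.3]
tin X [-16.71824612  13.95677877] Y [-45.02469013  -1.83262424] 59.201296610578424
```

Emit:
move_arm --pt "0 0.005 0 0" --pt "0 0.015 0 0" --pt "0 0.028 0 0" --pt "0 0.041 0 0" --pt "0 0.055 0 0" --pt "0 0.068 0 0" --pt "0 0.081 0 0" --pt "0 0.094 0 0" --pt "0 0.106 0 0" --pt "0 0.116 0 0" --pt "0 0.123 0 0" --pt "0 0.127 0 0"

```text
clock: 36.35
eef_pos: [531.4, 197.4, 50.5]
eef_rot: [3.141, -0.0, 1.656]
wrist_force: [-1.5, -0.8, 6.9]
finger_gap: 9.4
finger_force: 20.0
```

Emit:
move_arm --pt "0 0.002 0 0" --pt "0 0.004 0 0" --pt "0 0.005 0 0" --pt "0 0.006 0 0" --pt "0 0.006 0 0" --pt "0 0.006 0 0"

```text
clock: 36.95
eef_pos: [536.0, 197.8, 50.5]
eef_rot: [-3.14, 0.0, 1.656]
wrist_force: [-9.1, -2.4, 9.6]
finger_gap: 9.4
finger_force: 20.0
```

Force is rising to 9 N at x = 536, the shut position, so the drawer is against its stop. Release and back away.

Emit:
move_arm --pt "0 0 0 0" --pt "0 0 0 0" --pt "0 0 0 0" --pt "0 0 -0.03 0" --pt "0 0 -0.08 0" --pt "0 0 -0.12 0" --pt "0 0 -0.12 0" --jaw 0.032

```text
clock: 37.65
eef_pos: [538.8, 198.5, 175.7]
eef_rot: [3.133, -0.002, 1.656]
wrist_force: [-0.1, -0.3, -0.6]
finger_gap: 32.1
finger_force: 0.0
```

Emit:
move_arm --pt "0 -0.16 0 0" --pt "0 -0.16 0 0" --pt "0 -0.16 0 0" --pt "0 -0.16 0 0" --pt "0 -0.16 0 0" --pt "0 -0.16 0 0" --pt "0 -0.16 0 0" --pt "0 -0.16 0 0"

```text
clock: 38.45
eef_pos: [378.0, 184.2, 169.6]
eef_rot: [-3.141, 0.0, 1.655]
wrist_force: [0.8, -0.2, 0.3]
finger_gap: 32.3
finger_force: 0.0
```

```bash
python3 - <<'E'
from h import *
for n in('scene','top'):
    k=cam(n);P=cloud(k);z=P[...,2]
    m=(z>78)&(z<94)&(P[...,0]>500)&(P[...,0]<545)&(P[...,1]>145)&(P[...,1]<250); Q=P[m]
    print(n,'handle',len(Q),np.median(Q,0).round(1))
    m=(z>60)&(z<110)&(P[...,0]>530)&(P[...,0]<640)&(abs(P[...,1]+271)<30); Q=P[m]; print(n,'panel',np.median(Q,0).round(1),Q.min(0).round(),Q.max(0).round())
    cv2.imwrite(f'pics/f{n}.png',k['frame'])
print(manip.read_state()['wrist_force'].round(1))
E
```

```text
scene handle 175 [538.7 199.3  86.2]
scene panel [ 586.3 -270.1   79.5] [ 533. -277.   60.] [ 630. -266.   95.]
top handle 148 [535.7 201.4  87.7]
top panel [ 578.5 -270.9   86.7] [ 535. -276.   60.] [ 629. -268.  100.]
[ 0.1 -0.8 -1.3]
```

View pics/fscene.png

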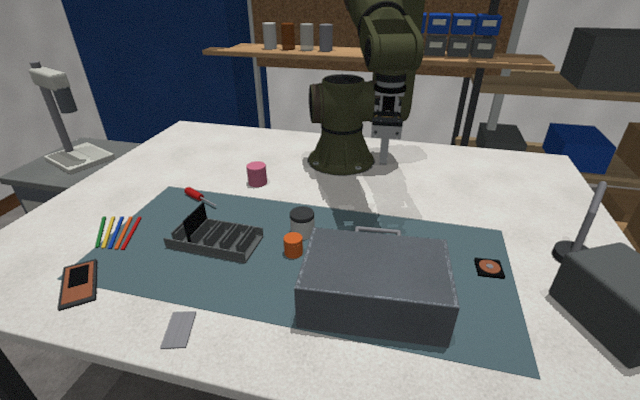

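The drawer is shut, with the handle at (378,231) as at the start. The panel stands alone in the rack at (196,222), and the screwdriver (200,197) and coil (490,268) are untouched. Handing in.

```bash
python3 -c "
from cell import manip; print(manip.sign_off())"
```

```text
the job is handed in; nothing more can be done
None
```

I handed the job in (sign-off gave no verdict): three boards stand in bays 0–2, the tin is upright in the wide compartment but was knocked to about 23 mm off centre (30 mm limit), the drawer is shut, and the panel, screwdriver and coil appear undisturbed.

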